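# Lid off, till out: lift the bench box's loaded till level and hold it

## Task

I need the pliers from the bottom of the wooden bench box, so take its loose lid off and, to save bench space, lean it on a slant against the right-hand long side of the box (right as seen from the robot): one long edge down on the bench, its wooden pull facing outward, and let go of it. Then lift the loaded till by its raised middle board straight up out of the box, level all the way so that nothing spills. Finish while still holding the till, steady and level over the box with about 10 cm of clear air between its bottom and the rim, the lid still leaning and the things round about left where they are.

Things in the scene. Friction and masses are not known exactly. Their poses are not given: they have to be found in the camera images.
- bench_box: Wooden box, brass corners: 200 (x, depth) x 250 (y, length) x 100 mm high; fixed to the bench. Origin at the centre of its underside, y along its length (away from or towards the robot), -x its right-hand long side as the robot sees it. Walls 8 mm; a 5 mm inner liner ends 10 mm below the rim as a ledge for the lid; opening in it 174 x 224 mm. Pliers lie under the till.
- box_lid: Loose plywood lid, 180 (x) x 230 (y) x 10 mm, about 0.24 kg, lying flush in the rim with 2 mm play all round, axes as the box. Origin at the centre of its underside, z out of its upper face. Its pull: a wooden batten along the lid's short axis x in the middle of the upper face, 16 mm thick (y), 110 mm long, top 22 mm above the face, with low end steps.
- lid_grip (a point): Centre of the lid's batten, 22 mm above the lid's underside; pinch it across y (16 mm). Lightly gripped there, the lid can swing about the line through the finger pads.
- lid_front_edge (a point): Middle of the lid's long edge at its -x end, on the underside (90 mm from the lid's origin).
- lid_back_edge (a point): Middle of the lid's long edge at its +x end, on the underside (90 mm from the lid's origin).
- till: Lift-out wooden tray in the box under the lid, 168 (x) x 218 (y) mm, walls 32 high, floor 4, about 0.55 kg loaded. Origin at the centre of its underside, axes as the box; underside 32 mm above the bench, 3 mm play all round. A middle board 14 mm thick (x) runs along y; its middle 110 mm rises to 52 mm above the underside. One long bay on its -x side, three bays on its +x side.
- till_grip (a point): Centre of the raised part of the till's middle board, 46 mm above the till's underside (6 mm below the board's top); pinch it across x (14 mm), fingertips not more than 25 mm below the board's top. The load is not quite balanced: grip firmly.
- whetstone: Grey whetstone, 120 x 26 x 20 mm, about 0.16 kg, in the till's long bay, against the -x wall, its length (own x) along the till's y, anywhere along the bay. Origin at the centre of its underside.
- thread_spool: Wooden spool of black thread, about 0.05 kg, 45 mm across, 50 mm high, standing in the till's bay at +x, +y. Origin at the centre of its underside.
- wax_lump: Lump of brown wax, about 0.01 kg, 52 x 53 x 26 mm, in the till's bay at +x, -y. Origin at the centre of its underside.
- chalk: Flat white chalk, about 0.015 kg, 42 x 30 x 8 mm, in the till's middle bay on the +x side. Origin at the centre of its underside.
- shoe_last: Bystander: light beech shoe last, 250 x 80 x 109 mm, left of the box. Origin at the centre of its underside. Behind it stand, fixed, a green lever press (about x 0.58, y 0.22, with its lever some 0.5 m high) and a clamp lamp (about x 0.58, y 0.52, its shade reaching towards the robot): keep the arm clear of both.
- shoe_brush: Bystander: small wooden shoe brush on its bristles, 90 x 52 x 44 mm, at the far edge of the bench beside the press. Origin at the centre of its underside.
- cement_tin: Bystander: round tin, 89 mm across, 91 mm high, behind the box. Origin at the centre of its underside.

How it is judged (in metres and radians):
On the way, in this order (a step that is already met when the one before it is completed fails the run):
1. the lid leans on a slant against the right-hand long side of the box, a long edge on the bench, let go (angle between box_lid's own z axis and vertical between 0.5 and 1.35 rad and height (world z) of any of lid_front_edge, lid_back_edge below 0.015 m and contact force between box_lid and bench_box above 0.1 N and contact force between box_lid and the fingers below 0.05 N and x of box_lid in the frame of bench_box between -0.21 and -0.09 m and y of box_lid in the frame of bench_box between -0.1 and 0.1 m and angle between the y axis of box_lid and the y axis of bench_box, either way round below 0.4 rad and linear speed of box_lid below 0.03 m/s), for 0.5 s.
2. the till hangs level in the gripper, clear above the box (height (world z) of till between 0.15 and 0.26 m and angle between till's own z axis and vertical below 0.1 rad and contact force between till and the fingers above 1 N and contact force between till and bench_box below 0.05 N and contact force between till and box_lid below 0.05 N and horizontal distance between till and bench_box below 0.06 m), for 0.2 s.
At the end, for the whole second after the job is handed in: The gripper holds the till over the box (centres within 6 cm), bottom 5 to 16 cm above the rim, tilt under 0.1 rad, at rest, touching neither box nor lid, all four things in it; the lid rests unheld against the right-hand long side of the box, 29 to 77 degrees from flat, a long edge on the bench (all of step 1 and all of step 2 and linear speed of till below 0.02 m/s and angular speed of till below 0.1 rad/s and z of whetstone in the frame of till between -0.005 and 0.03 m and x of whetstone in the frame of till between -0.082 and 0.082 m and y of whetstone in the frame of till between -0.107 and 0.107 m and z of thread_spool in the frame of till between -0.005 and 0.03 m and x of thread_spool in the frame of till between -0.082 and 0.082 m and y of thread_spool in the frame of till between -0.107 and 0.107 m and z of wax_lump in the frame of till between -0.005 and 0.03 m and x of wax_lump in the frame of till between -0.082 and 0.082 m and y of wax_lump in the frame of till between -0.107 and 0.107 m and z of chalk in the frame of till between -0.005 and 0.03 m and x of chalk in the frame of till between -0.082 and 0.082 m and y of chalk in the frame of till between -0.107 and 0.107 m); the arm keeps its last pose, push and grip.
It fails at once if the till is tipped more than 15 degrees (angle between till's own z axis and vertical above 0.26 rad).
It fails at once if the beech shoe last is moved more than 3 cm (distance of shoe_last from where it was at the start of the episode above 0.03 m).
It fails at once if the shoe brush is moved more than 3 cm (distance of shoe_brush from where it was at the start of the episode above 0.03 m).
It fails at once if the tall round tin is moved more than 3 cm (distance of cement_tin from where it was at the start of the episode above 0.03 m).
It also fails if it takes over 56 s, if anything falls off the work surface, if the arm or the gripper's body presses on something with over 40 N, if the wrist force passes 120 N, or if a joint passes its speed limit or range.

## Robot

A 6-joint arm with a two-finger parallel gripper is mounted at the origin on the work surface; the furniture and walls round the work are solid. World frame = base frame: x ahead of the robot, y to its left, z up, the work surface at z = 0. Lengths are in m, angles in degrees, forces in N, time in s.
With the tool pointing down it reaches from about 0.3 to 0.75 m from the base axis. Payload 8.5 kg.
Tool frame: the origin (TCP) lies midway between the tips of the shut fingers; the grasp point (between the pads) lies 19 mm behind it; z points along the fingers, y is the line along which they close (so a half turn about z gives the same grasp; the last joint's range is limited). The gripper opens to 85 mm and grips with 20 to 120 N. Pads are 22 mm wide; open, the fingers measure 114 mm over their backs; the gripper's body (76 mm by 85 mm) begins 54 mm behind the grasp point. The pads swing forward as they close: fully open they stand 13 mm farther back than shut.
Start: joints at [-77.997, 21.807, 74.336, -0, 83.858, -12.336], TCP at [0.227, -0.501, 0.231] pointing down, gripper open.
Joint ranges: [-178.18, 178.18], [-50.72, 133.34], [12.68, 142.11], [-81.47, 261.47], [9.98, 163.14], [-165.26, 165.26]. Speed limits (degrees/s): [136.94, 136.94, 180, 180, 180, 180].

## Interface

Orientations are given as a 3x3 rotation matrix whose columns are the frame's x, y, z axes.
In Python, from rig import env, get_image, close_job gives the robot as it stands.
- The arm moves only by the tool step_arm, never from a script. Its argument "targets" is a list of rows, each a list of 2 entries, a list of its own where there are three numbers: the shift along the tool's x, y, z as a fraction of full scale, then the turn, a rotation vector about the tool's x, y, z as a fraction of full scale. In form: [[[x, y, z], [wx, wy, wz]], ...]. A call has 1 to 10 rows; each row is the pose to reach, as a shift and turn from the pose commanded when the call began, along the tool's axes at that moment; what a row does not reach only later rows make up. Full scale, the value 1, is 0.3 m for a shift and 45 degrees for a turn. A row lasts 1/12 s, in which the tool goes at most 41.7 mm and 7.16 degrees, less where a joint would pass 70% of its speed; a pose out of reach is approached as far as the arm can. A call with a number of a shift or a turn outside -1 to 1 is refused whole. A call with a gripper value outside its range is refused whole. "jaw" is the finger opening in mm, from 0 to 85.4, set as the call begins (left out, the last holds). The fingers move at their own pace and stop on an object; "grip_force" is the grip in N (left out, the last holds). Time passes only in rows, so rows that repeat a pose let the fingers close. It gives the time, the measured TCP pose, the force, the opening and the grip force at its end, in the units of the state.
- env.observe(): the state, without advancing time (a new reading comes with each control period).
- get_image(name): name is "scene" or "top" or "wrist"; returns a dict with "img" (384x512x3 uint8, red, green, blue), "z_map" (384x512 float32, m along the optical axis (not along the pixel's ray), 0 where there is no reading), "intrinsics" (3x3 intrinsics, pixels), "rvec" (rotation vector, rad) and "tvec" (3), from world to camera coordinates, as OpenCV has them. Camera axes: x right, y down, z forward; pixel columns grow to the right and rows downward; lengths in m; the calibration is good to about 2 mm. A picture is of the moment at which its call begins.
- close_job(): hands the job in; it is judged then, once.
The state is a dict: "time_s": time; "q": joint angles; "qvel": joint speeds; "joint_efforts": joint torques, N m; "position": TCP position; "tool_rot": TCP orientation; "ft_force": force on the tool from outside, world axes, zero at the start; "wrist_torque": the same for the moment, N m; "grip_width": finger opening in m; "gripper_force": force on a finger pad.
Only numpy, scipy, OpenCV 4.12 (cv2) and the standard library are available. Lean on these libraries where they do the work, as an engineer would, in place of code of your own. Each camera call takes 0.05 s, during which the arm holds its last target. There are 200 camera calls.

## Working session

There is one attempt and no reset: what is moved stays moved. The work goes in short steps, Python scripts to look and compute and a tool call to move; the robot and the scene stay as the last step left them, time stands still between calls to the robot, and variables do not carry over. Pictures are saved under pics/ and viewed, at most 10 in all, crops included, and the job is handed in when it is done.

Besides the shell and the picture viewer there is one more tool, called after "Emit:" by a JSON object that holds its "method" and its "body", one argument or row to a line. step_arm: Moves the arm, as the interface text tells. Its arguments: {"type":"object","properties":{"targets":{"type":"array","items":{"type":"array"}},"jaw":{"type":"number"},"grip_force":{"type":"number"}},"required":["targets"]}

```bash
mkdir -p pics; ls; cat > h.py <<'E'
import numpy as np,cv2
from rig import env,get_image,close_job
def cam(n):
    d=get_image(n);R=cv2.Rodrigues(np.array(d["rvec"],float))[0];d["R"]=R;d["t"]=np.array(d["tvec"],float).ravel();d["K"]=np.array(d["intrinsics"]);return d
def cloud(d):
    z=d["z_map"];v,u=np.indices(z.shape);K=d["K"]
    p=np.stack([(u-K[0,2])/K[0,0]*z,(v-K[1,2])/K[1,1]*z,z],-1)
    w=(p-d["t"])@d["R"];w[z==0]=np.nan;return w
def save(d,f,crop=None,s=1):
    im=d["img"][...,::-1]
    if crop: im=im[crop[1]:crop[3],crop[0]:crop[2]]
    cv2.imwrite(f,cv2.resize(im,None,fx=s,fy=s))
E
python3 - <<'E'
from h import *
s=env.observe();print({k:np.round(v,3).tolist() for k,v in s.items()})
a=cam("scene");b=cam("top")
cv2.imwrite("pics/a.png",cv2.resize(np.vstack([a["img"],b["img"]])[...,::-1],(400,600)));save(b,"pics/top.png",s=1.5);save(a,"pics/scene.png")
for d in(a,b):print(-d["R"].T@d["t"],d["R"][2])
E
```

```text
pics
{'time_s': 0.0, 'q': [-77.996, 21.842, 74.386, 0.0, 83.859, -12.335], 'qvel': [0.054, 0.035, -0.019, -0.017, 0.037, -0.008], 'joint_efforts': [0.0, -44.846, -23.127, -0.0, 0.005, -0.0], 'position': [0.227, -0.501, 0.231], 'tool_rot': [[0.911, 0.412, -0.0], [0.412, -0.911, 0.002], [0.0, -0.001, -1.0]], 'ft_force': [0.096, 0.02, -0.217], 'wrist_torque': [-0.03, -0.044, 0.027], 'gripper_force': 0.0, 'grip_width': 0.086}
[0.12608218 0.82037185 0.55048032] [ 0.41566452 -0.7995591  -0.43350693]
[0.45392694 0.00595846 1.11541111] [ 0.09512605  0.01687691 -0.99532216]
```

View pics/top.png

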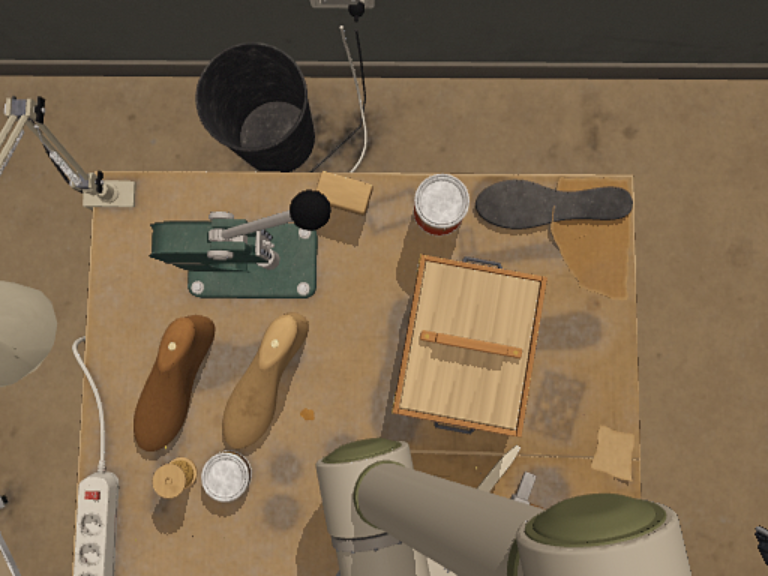

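View pics/scene.png

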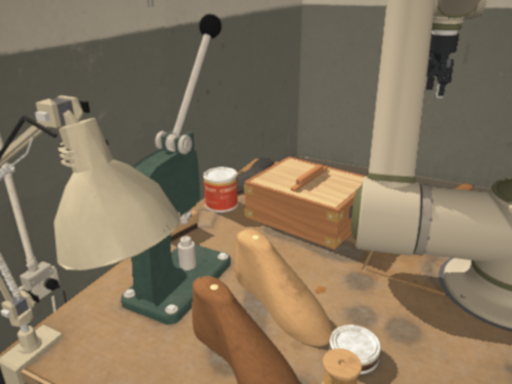

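The top view shows the box with its lid (corners near (422,257), (547,277), (517,435), (395,412) in the 1.5x picture) and the batten from (420,338) to (522,352). Up in the picture is +x, and the robot's right is picture right. The lid's landing strip to the right of the box is free.

```bash
python3 - <<'E'
from h import *
b=cam("top");w=cloud(b)
np.set_printoptions(precision=4,suppress=True)
roi=np.zeros(w.shape[:2],bool);roi[160:300,255:372]=1
def rect(m,n):
    n_,l,st,c=cv2.connectedComponentsWithStats(m.astype(np.uint8));i=1+st[1:,4].argmax();p=w[l==i]
    r=cv2.minAreaRect((p[:,:2]*1000).astype(np.float32));print(n,len(p),"c",np.array(r[0]),"size",np.array(r[1]),r[2],"z",np.nanmedian(p[:,2]),np.nanpercentile(p[:,2],[5,95]),b"");print(cv2.boxPoints(r))
rect(roi&(abs(w[...,2]-.1)<.012),"rim+lid")
rect(roi&(w[...,2]>.117)&(w[...,2]<.16),"batten")
# bench right edge & stuff to the right of box
m=(abs(w[...,2])<.01);print("bench y min at x rows",[(round(x,2),np.nanmin(w[m&(abs(w[...,0]-x)<.01)][:,1])) for x in (.35,.45,.55)])
for x in(.35,.4,.45,.5,.55):
    q=w[(abs(w[...,0]-x)<.01)&(w[...,1]<-.16)&(w[...,1]>-.32)];print(x,np.nanmax(q[:,2]),len(q))
print(env.observe()["time_s"])
E
```

```text
rim+lid 8911 c [ 441.5338 -105.1833] size [201.5243 250.445 ] 80.315673828125 z 0.09972004388510057 [0.0961 0.1031] b''
[[ 301.1456 -183.4447]
 [ 548.0216 -225.5745]
 [ 581.922   -26.922 ]
 [ 335.046    15.2078]]
batten 333 c [ 442.1263 -105.1466] size [108.3442  15.9202] 80.30108642578125 z 0.1214097798658482 [0.1186 0.1243] b''
[[ 425.1536 -157.2034]
 [ 440.8462 -159.8855]
 [ 459.099   -53.0899]
 [ 443.4064  -50.4078]]
bench y min at x rows [(0.35, np.float64(-0.39795063102767986)), (0.45, np.float64(-0.3979161277590819)), (0.55, np.float64(-0.39979501998814604))]
0.35 0.10609750641053724 461
0.4 0.10427116266341949 464
0.45 0.10661347867067515 468
0.5 0.10435524781300008 456
0.55 0.1047291712494672 381
0.15
```

```bash
cat >> h.py <<'E'
from scipy.spatial.transform import Rotation as Ro,Slerp
C=np.array([.4417,-.1052,0]);L=np.array([.168,.9858,0]);L/=np.linalg.norm(L);F=np.array([L[1],-L[0],0]);Z=np.array([0,0,1.])
def lidR(tau):
    t=np.radians(tau);return np.c_[np.cos(t)*L+np.sin(t)*Z,F,np.sin(t)*L-np.cos(t)*Z]
def bx(x,y,z): # y counted forward from the robot
    return C+x*L+y*F+z*Z
def chain(ws,start=None):
    if start is None:
        s=env.observe();start=(np.array(s["position"]),np.array(s["tool_rot"]))
    for p,R in ws:
        d=start[1].T@(p-start[0])/.3;r=Ro.from_matrix(start[1].T@R).as_rotvec(degrees=True)/45
        print(np.round(d,3).tolist(),np.round(r,3).tolist(),"rows",max(np.linalg.norm(d)*.3/.0417,np.linalg.norm(r)*45/7.16).round(1));start=(p,R)
E
python3 - <<'E'
from h import *
s=env.observe();p,R=np.array(s["position"]),np.array(s["tool_rot"])
T=bx(0,0,.27);R1=lidR(0);mid=Slerp([0,1],Ro.from_matrix([R,R1]))([.5]).as_matrix()[0]
chain([((p+T)/2,mid),(T,R1),(bx(0,0,.19),lidR(-30))])
E
```

```text
[0.598, -0.453, -0.065] [-0.001, -0.0, -0.622] rows 5.4
[0.741, -0.119, -0.065] [-0.001, -0.0, -0.622] rows 5.4
[0.0, 0.0, 0.267] [-0.0, -0.667, -0.0] rows 4.2
```

Emit:
{"method": "step_arm", "body": {
  "targets": [
    [[0.6, -0.45, -0.065], [0, 0, -0.622]],
    [[0.6, -0.45, -0.065], [0, 0, -0.622]],
    [[0.6, -0.45, -0.065], [0, 0, -0.622]],
    [[0.6, -0.45, -0.065], [0, 0, -0.622]],
    [[0.6, -0.45, -0.065], [0, 0, -0.622]],
    [[0.6, -0.45, -0.065], [0, 0, -0.622]],
    [[0.6, -0.45, -0.065], [0, 0, -0.622]],
    [[0.6, -0.45, -0.065], [0, 0, -0.622]]
  ],
  "jaw": 40
}}

```text
time_s: 0.82
position: [0.3353, -0.3034, 0.2509]
tool_rot: [[0.61, 0.793, -0.0], [0.793, -0.61, -0.0], [-0.0, 0.0, -1.0]]
ft_force: [-0.8, -0.1, -0.4]
grip_width: 0.0399
gripper_force: 0.0
```

Emit:
{"method": "step_arm", "body": {
  "targets": [
    [[0.741, -0.12, -0.065], [0, 0, -0.622]],
    [[0.741, -0.12, -0.065], [0, 0, -0.622]],
    [[0.741, -0.12, -0.065], [0, 0, -0.622]],
    [[0.741, -0.12, -0.065], [0, 0, -0.622]],
    [[0.741, -0.12, -0.065], [0, 0, -0.622]],
    [[0.741, -0.12, -0.065], [0, 0, -0.622]],
    [[0.741, -0.12, -0.065], [0, 0, -0.622]],
    [[0.741, -0.12, -0.065], [0, 0, -0.622]],
    [[0.741, -0.12, -0.065], [0, 0, -0.622]]
  ]
}}

```text
time_s: 1.57
position: [0.4422, -0.1073, 0.2699]
tool_rot: [[0.17, 0.986, -0.001], [0.986, -0.17, -0.0], [-0.0, -0.001, -1.0]]
ft_force: [-0.2, 0.6, -0.2]
grip_width: 0.04
gripper_force: 0.0
```

Emit:
{"method": "step_arm", "body": {
  "targets": [
    [[0, 0, 0.25], [0, -0.667, 0]],
    [[0, 0, 0.25], [0, -0.667, 0]],
    [[0, 0, 0.25], [0, -0.667, 0]],
    [[0, 0, 0.25], [0, -0.667, 0]],
    [[0, 0, 0.25], [0, -0.667, 0]],
    [[0, 0, 0.25], [0, -0.667, 0]],
    [[0, 0, 0.25], [0, -0.667, 0]],
    [[0, 0, 0.25], [0, -0.667, 0]]
  ]
}}

```text
time_s: 2.23
position: [0.4423, -0.1072, 0.1955]
tool_rot: [[0.148, 0.985, -0.085], [0.854, -0.17, -0.492], [-0.499, 0.0, -0.866]]
ft_force: [-0.4, 0.3, -0.4]
grip_width: 0.0403
gripper_force: 0.0
```

```bash
python3 - <<'E'
from h import *
s=env.observe();print(s["time_s"],np.round(s["q"],1),s["position"],np.round(np.array(s["tool_rot"])-lidR(-30),3).tolist(),s["grip_width"])
G=bx(.0,.0005,.119)
chain([(bx(0,0.0005,.15),lidR(-30)),(G,lidR(-30))])
E
```

```text
2.2333 [-12.2  17.4  94.  -32.   70.3   9.1] [ 0.442282   -0.10716049  0.19553372] [[0.002, -0.0, -0.001], [0.0, -0.002, 0.001], [0.001, 0.0, -0.0]] 0.040324332849860596
[0.081, -0.001, 0.128] [-0.001, -0.001, -0.003] rows 1.1
[0.052, 0.0, 0.089] [0.0, 0.0, 0.0] rows 0.7
```

Emit:
{"method": "step_arm", "body": {
  "targets": [
    [[0.081, -0.001, 0.128], [0, 0, -0.003]],
    [[0.081, -0.001, 0.128], [0, 0, -0.003]],
    [[0.09, 0, 0.145], [0, 0, -0.003]],
    [[0.104, 0, 0.168], [0, 0, -0.003]],
    [[0.117, 0, 0.19], [0, 0, -0.003]],
    [[0.131, 0, 0.214], [0, 0, -0.003]],
    [[0.145, 0, 0.237], [0, 0, -0.003]],
    [[0.145, 0, 0.237], [0, 0, -0.003]],
    [[0.145, 0, 0.237], [0, 0, -0.003]]
  ]
}}

```text
time_s: 2.98
position: [0.4427, -0.1038, 0.1118]
tool_rot: [[0.143, 0.986, -0.085], [0.854, -0.166, -0.493], [-0.5, -0.002, -0.866]]
ft_force: [0.0, 0.7, -0.5]
grip_width: 0.0399
gripper_force: 0.0
```

Emit:
{"method": "step_arm", "body": {
  "targets": [
    [[0, 0, 0], [0, 0, 0]],
    [[0, 0, 0], [0, 0, 0]],
    [[0, 0, 0], [0, 0, 0]],
    [[0, 0, 0], [0, 0, 0]],
    [[0, 0, 0], [0, 0, 0]],
    [[0, 0, 0], [0, 0, 0]],
    [[0, 0, 0], [0, 0, 0]]
  ],
  "jaw": 0,
  "grip_force": 70
}}

```text
time_s: 3.57
position: [0.4431, -0.1038, 0.1126]
tool_rot: [[0.144, 0.986, -0.083], [0.854, -0.166, -0.493], [-0.5, 0.0, -0.866]]
ft_force: [0.2, 3.5, 6.2]
grip_width: 0.0136
gripper_force: 69.2
```

```bash
python3 - <<'E'
from h import *
s=env.observe();print(s["time_s"],s["position"],s["grip_width"],s["gripper_force"],s["ft_force"])
save(cam("wrist"),"pics/w1.png")
p=np.array(s["position"]);R=np.array(s["tool_rot"])
b=(p-C);print("box coords",b@L,b@F)
chain([(p+.13*Z,R),(p+.13*Z-.21*L,lidR(-5)),(p+.13*Z-.23*L,lidR(40))])
E
```

```text
3.5667 [ 0.4430893  -0.10383639  0.11260933] 0.013594298938654959 69.23612236976624 [0.22696242 3.51958738 6.1679329 ]
box coords 0.0015776318667452187 0.0011404714432477882
[-0.217, 0.0, -0.375] [-0.0, 0.0, -0.0] rows 3.1
[-0.606, -0.001, 0.35] [0.001, 0.556, 0.002] rows 5.0
[-0.066, 0.0, 0.006] [0.0, 1.0, 0.0] rows 6.3
```

View pics/w1.png

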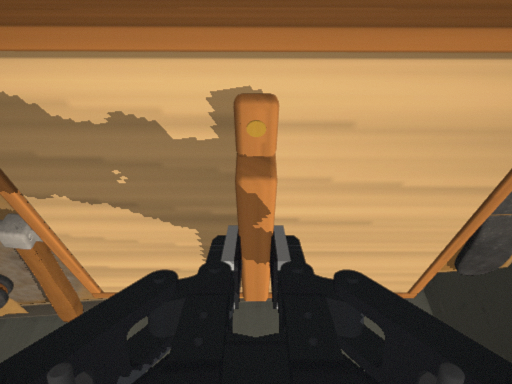

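The fingers hold the batten between the pads at about (257,260). I'll lift straight up.

Emit:
{"method": "step_arm", "body": {
  "targets": [
    [[-0.017, 0, -0.029], [0, 0, 0]],
    [[-0.034, 0, -0.058], [0, 0, 0]],
    [[-0.06, 0, -0.104], [0, 0, 0]],
    [[-0.1, 0, -0.173], [0, 0, 0]],
    [[-0.14, 0, -0.242], [0, 0, 0]],
    [[-0.18, 0, -0.311], [0, 0, 0]],
    [[-0.217, 0, -0.375], [0, 0, 0]],
    [[-0.217, 0, -0.375], [0, 0, 0]]
  ]
}}

```text
time_s: 4.28
position: [0.444, -0.1043, 0.2467]
tool_rot: [[0.147, 0.986, -0.077], [0.853, -0.166, -0.495], [-0.501, 0.007, -0.866]]
ft_force: [0.0, 0.3, -1.4]
grip_width: 0.0139
gripper_force: 68.8
```

Emit:
{"method": "step_arm", "body": {
  "targets": [
    [[-0.061, 0, 0.035], [0, 0.056, 0]],
    [[-0.121, 0, 0.07], [0, 0.112, 0]],
    [[-0.182, 0, 0.105], [0, 0.167, 0]],
    [[-0.242, 0, 0.14], [0, 0.222, 0]],
    [[-0.303, 0, 0.175], [0, 0.278, 0]],
    [[-0.364, 0, 0.21], [0, 0.334, 0]],
    [[-0.424, 0, 0.245], [0, 0.389, 0]],
    [[-0.485, 0, 0.28], [0, 0.445, 0]],
    [[-0.545, 0, 0.315], [0, 0.5, 0]],
    [[-0.606, 0, 0.35], [0, 0.556, 0]]
  ]
}}

```text
time_s: 5.12
position: [0.4073, -0.3117, 0.2416]
tool_rot: [[0.165, 0.986, -0.016], [0.983, -0.166, -0.083], [-0.084, -0.002, -0.996]]
ft_force: [1.0, -0.2, -1.8]
grip_width: 0.014
gripper_force: 68.6
```

Emit:
{"method": "step_arm", "body": {
  "targets": [
    [[-0.007, 0, 0], [0, 0.1, 0]],
    [[-0.013, 0, 0], [0, 0.2, 0]],
    [[-0.02, 0, 0], [0, 0.3, 0]],
    [[-0.026, 0, 0], [0, 0.4, 0]],
    [[-0.033, 0, 0], [0, 0.5, 0]],
    [[-0.04, 0, 0], [0, 0.6, 0]],
    [[-0.046, 0, 0], [0, 0.7, 0]],
    [[-0.053, 0, 0], [0, 0.8, 0]],
    [[-0.06, 0, 0], [0, 0.9, 0]],
    [[-0.066, 0, 0.006], [0, 1, 0]]
  ]
}}

```text
time_s: 5.95
position: [0.4044, -0.331, 0.2419]
tool_rot: [[0.128, 0.986, 0.107], [0.753, -0.166, 0.636], [0.645, -0.001, -0.764]]
ft_force: [-0.0, 0.5, -1.7]
grip_width: 0.0139
gripper_force: 68.7
```

Emit:
{"method": "step_arm", "body": {
  "targets": [
    [[0, 0, 0], [0, 0, 0]],
    [[0, 0, 0], [0, 0, 0]],
    [[0, 0, 0], [0, 0, 0]]
  ]
}}

```text
time_s: 6.2
position: [0.4048, -0.3304, 0.2421]
tool_rot: [[0.128, 0.986, 0.106], [0.757, -0.166, 0.632], [0.641, -0.001, -0.768]]
ft_force: [0.7, 1.0, -2.2]
grip_width: 0.0141
gripper_force: 68.7
```

```bash
python3 - <<'E'
from h import *
np.set_printoptions(precision=4,suppress=True)
s=env.observe();print(s["time_s"],s["grip_width"],s["gripper_force"],np.round(s["q"],1))
p=np.array(s["position"]);b=p-C;print("box coords",b@L,b@F,b[2],"tau",np.degrees(np.arctan2(s["tool_rot"][2][0],-s["tool_rot"][2][2])))
for n in("top","scene"):
    d=cam(n);save(d,f"pics/l_{n}.png");w=cloud(d)-C;x=w@L;y=w@F;z=w[...,2]
    np.save(n+".npy",np.stack([x,y,z],-1))
    for yy in(-.1,-.07,.07,.1):
        m=(abs(y-yy)<.006)&(x<-.115)&(z>.02)&(z<.4)&(x>-.4)
        q=np.c_[x[m],z[m]]
        if len(q)>10: print(n,yy,len(q),q.min(0),q.max(0),"slope",np.degrees(np.arctan(np.polyfit(q[:,0],q[:,1],1)[0])))
E
```

```text
6.2 0.014116804316711773 68.71492266654968 [-63.5  31.   67.   24.4 114.  -50.3]
box coords -0.22817614718928964 0.001412585912054791 0.24208595422417464 tau 39.866132717877235
top 0.07 39 [-0.1862  0.315 ] [-0.1779  0.3233] slope -22.320089200988633
top 0.1 39 [-0.1866  0.3173] [-0.1769  0.324 ] slope -21.362341513669463
scene 0.07 231 [-0.2424  0.1515] [-0.1743  0.3219] slope 69.7575997297017
scene 0.1 207 [-0.2392  0.1531] [-0.1743  0.3222] slope 69.71216192017545
```

View pics/l_scene.png

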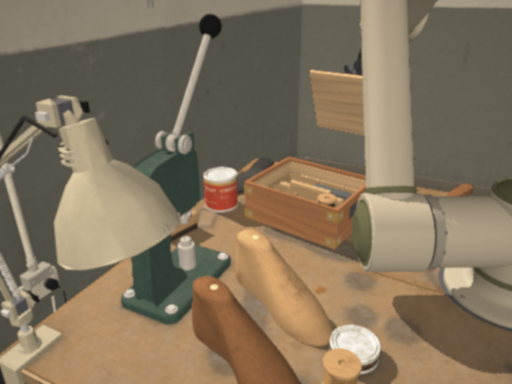

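The scene view shows the lid held at about a 70° slant (top edge near (335,75)), the till in place and its load visible. The measured slope is 69.7° and the foot sits where I computed it. Next I'll lower it beside the box.

```bash
python3 - <<'E'
from h import *
R=lidR(40)
chain([(bx(-.145,0,.15),R),(bx(-.135,0,.095),R)])
E
```

```text
[0.014, -0.004, 0.414] [-0.003, 0.003, 0.002] rows 3.0
[-0.092, -0.0, 0.162] [0.0, 0.0, 0.0] rows 1.3
```

Emit:
{"method": "step_arm", "body": {
  "targets": [
    [[0.002, 0, 0.06], [0, 0, 0]],
    [[0.004, 0, 0.12], [0, 0, 0]],
    [[0.007, 0, 0.2], [0, 0, 0]],
    [[0.009, 0, 0.28], [0, 0, 0]],
    [[0.012, -0.002, 0.35], [0, 0, 0]],
    [[0.014, -0.004, 0.414], [0, 0.003, 0]],
    [[0.014, -0.004, 0.414], [0, 0.003, 0]],
    [[0.014, -0.004, 0.414], [0, 0.003, 0]]
  ]
}}

```text
time_s: 6.97
position: [0.4174, -0.2481, 0.1501]
tool_rot: [[0.127, 0.986, 0.105], [0.755, -0.165, 0.635], [0.644, -0.001, -0.765]]
ft_force: [0.9, -0.4, -2.1]
grip_width: 0.014
gripper_force: 68.8
```

Emit:
{"method": "step_arm", "body": {
  "targets": [
    [[-0.015, 0, 0.027], [0, 0, 0]],
    [[-0.031, 0, 0.054], [0, 0, 0]],
    [[-0.046, 0, 0.081], [0, 0, 0]],
    [[-0.061, 0, 0.108], [0, 0, 0]],
    [[-0.077, 0, 0.135], [0, 0, 0]],
    [[-0.092, 0, 0.162], [0, 0, 0]],
    [[-0.092, 0, 0.162], [0, 0, 0]],
    [[-0.092, 0, 0.162], [0, 0, 0]],
    [[-0.092, 0, 0.162], [0, 0, 0]]
  ]
}}

```text
time_s: 7.72
position: [0.4189, -0.2386, 0.0946]
tool_rot: [[0.128, 0.986, 0.106], [0.754, -0.166, 0.636], [0.644, -0.001, -0.765]]
ft_force: [-0.3, -0.3, -2.6]
grip_width: 0.0138
gripper_force: 68.8
```

```bash
python3 - <<'E'
from h import *
s=env.observe();p=np.array(s["position"]);b=p-C;print(s["time_s"],"box",b@L,b@F,b[2],s["ft_force"])
R=np.array(s["tool_rot"])
chain([(p-.003*Z,R)]);chain([(p+.01*L,R)])
E
```

```text
7.7167 box -0.13532973780316243 -4.1592434913033346e-05 0.09461874301575653 [-0.28214248 -0.28179206 -2.58617035]
[-0.006, 0.0, 0.008] [0.0, 0.0, 0.0] rows 0.1
[0.025, 0.0, 0.021] [0.0, 0.0, 0.0] rows 0.2
```

Emit:
{"method": "step_arm", "body": {
  "targets": [
    [[0.008, 0, 0.007], [0, 0, 0]],
    [[0.016, 0, 0.013], [0, 0, 0]],
    [[0.024, 0, 0.02], [0, 0, 0]],
    [[0.03, 0, 0.025], [0, 0, 0]],
    [[0.03, 0, 0.025], [0, 0, 0]],
    [[0.03, 0, 0.025], [0, 0, 0]]
  ]
}}

```text
time_s: 8.22
position: [0.4206, -0.2279, 0.0948]
tool_rot: [[0.128, 0.986, 0.106], [0.756, -0.166, 0.633], [0.642, -0.001, -0.767]]
ft_force: [-3.9, -6.4, -1.3]
grip_width: 0.0138
gripper_force: 69.6
```

Emit:
{"method": "step_arm", "body": {
  "targets": [
    [[-0.003, 0, 0.004], [0, 0, 0]],
    [[-0.005, 0, 0.006], [0, 0, 0]],
    [[-0.007, 0, 0.009], [0, 0, 0]],
    [[-0.007, 0, 0.009], [0, 0, 0]],
    [[-0.007, 0, 0.009], [0, 0, 0]]
  ]
}}

```text
time_s: 8.63
position: [0.4211, -0.2286, 0.0925]
tool_rot: [[0.127, 0.986, 0.109], [0.756, -0.167, 0.633], [0.642, 0.002, -0.767]]
ft_force: [-4.3, -11.1, 9.2]
grip_width: 0.0141
gripper_force: 71.2
```

Emit:
{"method": "step_arm", "body": {
  "targets": [
    [[-0.001, 0, -0.003], [0, 0, 0]],
    [[-0.001, 0, -0.003], [0, 0, 0]],
    [[-0.001, 0, -0.003], [0, 0, 0]]
  ],
  "grip_force": 20
}}

```text
time_s: 8.88
position: [0.4211, -0.2287, 0.0926]
tool_rot: [[0.127, 0.986, 0.108], [0.756, -0.167, 0.633], [0.643, 0.001, -0.766]]
ft_force: [-1.9, -7.4, 4.8]
grip_width: 0.0142
gripper_force: 70.3
```

Emit:
{"method": "step_arm", "body": {
  "targets": [
    [[0, 0, 0], [0, 0, 0]],
    [[0, 0, 0], [0, 0, 0]],
    [[0, 0, 0], [0, 0, 0]],
    [[0, 0, 0], [0, 0, 0]],
    [[0, 0, 0], [0, 0, 0]]
  ],
  "jaw": 32
}}

```text
time_s: 9.3
position: [0.4207, -0.2272, 0.0917]
tool_rot: [[0.128, 0.986, 0.106], [0.753, -0.166, 0.636], [0.645, -0.001, -0.764]]
ft_force: [-1.0, 0.5, -0.2]
grip_width: 0.0321
gripper_force: 0.0
```

```bash
cat >> h.py <<'E'
def lid():
    d=cam("scene");w=cloud(d)-C;x=w@L;y=w@F;z=w[...,2]
    for yy in(.07,.1):
        m=(abs(y-yy)<.006)&(x<-.03)&(z>.108)&(z<.4)&(x>-.4);q=np.c_[x[m],z[m]]
        print("lid",yy,len(q),q.min(0),q.max(0),"slope",np.degrees(np.arctan(np.polyfit(q[:,0],q[:,1],1)[0])))
    return d
E
python3 - <<'E'
from h import *
s=env.observe();p=np.array(s["position"]);b=p-C;print(s["time_s"],"box",b@L,b@F,b[2],s["ft_force"],s["grip_width"],s["gripper_force"])
lid();save(cam("wrist"),"pics/w2.png")
E
```

```text
9.3 box -0.12383442054467769 -0.0002364213928968007 0.09167357578985987 [-0.97077761  0.5470276  -0.19171471] 0.032104779961402784 0.0
lid 0.07 85 [-0.26749112  0.10877366] [-0.07202181  0.30418325] slope -26.301150336944815
lid 0.1 78 [-0.09848761  0.1089781 ] [-0.07237627  0.17275453] slope 70.1040039302675
```

View pics/w2.png

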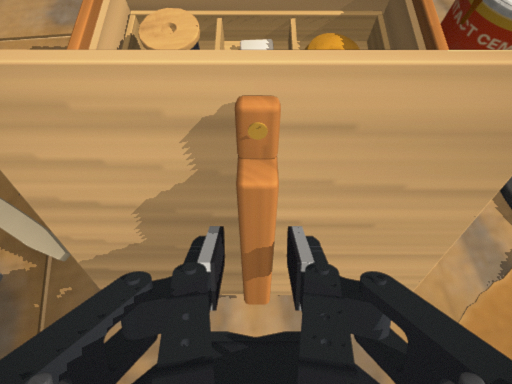

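The wrist view shows the pads at (215,265) and (298,265), clear on both sides of the batten at (257,240). The lid leans at 70.1° with its top edge at box x -0.072, and the till load is visible behind it. I'll retreat along the tool axis.

Emit:
{"method": "step_arm", "body": {
  "targets": [
    [[0, 0, -0.02], [0, 0, 0]],
    [[0, 0, -0.05], [0, 0, 0]],
    [[0, 0, -0.09], [0, 0, 0]],
    [[0, 0, -0.14], [0, 0, 0]],
    [[0, 0, -0.22], [0, 0, 0]],
    [[0, 0, -0.32], [0, 0, 0]],
    [[0, 0, -0.42], [0, 0, 0]],
    [[0, 0, -0.5], [0, 0, 0]],
    [[0, 0, -0.5], [0, 0, 0]]
  ]
}}

```text
time_s: 10.15
position: [0.4046, -0.3265, 0.2097]
tool_rot: [[0.127, 0.986, 0.11], [0.758, -0.168, 0.63], [0.64, 0.003, -0.769]]
ft_force: [0.2, -0.3, 0.2]
grip_width: 0.032
gripper_force: 0.0
```

```bash
python3 - <<'E'
from h import *
np.set_printoptions(precision=4,suppress=True)
s=env.observe();print(s["time_s"],np.round(s["q"],1));p=np.array(s["position"]);print(p)
lid();d=cam("top");save(d,"pics/t3.png",(230,150,400,310),4)
w=cloud(d)-C;x=w@L;y=w@F;z=w[...,2]
m=(abs(x)<.03)&(abs(y)<.07)&(z>.076)&(z<.095)
P=np.c_[x[m],y[m],z[m]];print(len(P),np.percentile(P,[2,50,98],axis=0))
for yy in(-.04,0,.04):
    q=P[abs(P[:,1]-yy)<.012];print(yy,len(q),q.min(0),q.max(0))
n=np.c_[x.ravel(),y.ravel(),z.ravel()]
Rt=np.c_[-F,L,-Z];A=bx(.0,0,.30);R0=lidR(0)
chain([(bx(-.15,0,.30),R0),(A,Rt)][:1]);
mid=np.c_[(L-F)/2**.5,(L+F)/2**.5,-Z]
chain([(bx(-.07,0,.3),mid),(A,Rt),(bx(0,0,.15),Rt)],(bx(-.15,0,.30),R0))
E
```

```text
10.15 [-63.4  32.1  70.5  23.8 109.5 -52.3]
[ 0.4046 -0.3265  0.2097]
lid 0.07 92 [-0.3639  0.1083] [-0.0721  0.3994] slope -36.69503612044544
lid 0.1 78 [-0.0968  0.1081] [-0.073   0.1729] slope 70.28899752498518
351 [[-0.0067 -0.0679  0.0785]
 [ 0.0021 -0.014   0.084 ]
 [ 0.0284  0.0507  0.0884]]
-0.04 76 [-0.0074 -0.052   0.0784] [ 0.0289 -0.0282  0.0884]
0 61 [-0.0068 -0.0117  0.0781] [0.0069 0.0118 0.0876]
0.04 62 [-0.007   0.0282  0.0764] [0.0067 0.0517 0.0886]
[0.382, 0.0, -0.085] [-0.001, -0.891, 0.001] rows 5.6
[0.267, -0.0, 0.0] [0.0, 0.0, -1.0] rows 6.3
[0.165, 0.165, 0.0] [0.0, 0.0, -1.0] rows 6.3
[0.0, 0.0, 0.5] [0.0, 0.0, 0.0] rows 3.6
```

View pics/t3.png

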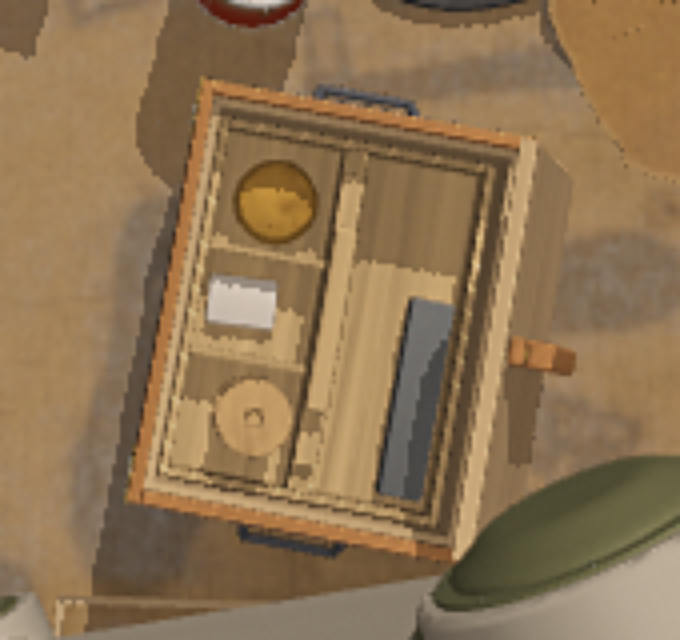

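The top view shows the wax at (275,200), chalk at (243,303), spool at (253,415) and whetstone at (418,395), all in their bays. The middle board runs from (355,165) to (300,480), centred at box x=0. The lid rests along the right rim.

Emit:
{"method": "step_arm", "body": {
  "targets": [
    [[0.05, 0, -0.012], [0, -0.12, 0]],
    [[0.11, 0, -0.025], [0, -0.26, 0]],
    [[0.17, 0, -0.038], [0, -0.4, 0]],
    [[0.23, 0, -0.05], [0, -0.54, 0]],
    [[0.29, 0, -0.065], [0, -0.68, 0]],
    [[0.34, 0, -0.075], [0, -0.8, 0]],
    [[0.382, 0, -0.085], [0, -0.891, 0]],
    [[0.382, 0, -0.085], [0, -0.891, 0]]
  ]
}}

```text
time_s: 10.92
position: [0.4171, -0.2496, 0.3017]
tool_rot: [[0.162, 0.987, 0.001], [0.987, -0.162, -0.004], [-0.004, 0.001, -1.0]]
ft_force: [-0.4, 0.3, -0.2]
grip_width: 0.0319
gripper_force: 0.0
```

Emit:
{"method": "step_arm", "body": {
  "targets": [
    [[0.267, 0, 0], [0, 0, -1]],
    [[0.267, 0, 0], [0, 0, -1]],
    [[0.267, 0, 0], [0, 0, -1]],
    [[0.267, 0, 0], [0, 0, -1]],
    [[0.267, 0, 0], [0, 0, -1]],
    [[0.267, 0, 0], [0, 0, -1]],
    [[0.267, 0, 0], [0, 0, -1]],
    [[0.267, 0, 0], [0, 0, -1]]
  ]
}}

```text
time_s: 11.58
position: [0.4296, -0.1736, 0.2984]
tool_rot: [[-0.581, 0.814, -0.003], [0.814, 0.581, 0.004], [0.005, -0.0, -1.0]]
ft_force: [-0.4, -0.7, 0.4]
grip_width: 0.0324
gripper_force: 0.0
```

Emit:
{"method": "step_arm", "body": {
  "targets": [
    [[0.165, 0.165, 0], [0, 0, -1]],
    [[0.165, 0.165, 0], [0, 0, -1]],
    [[0.165, 0.165, 0], [0, 0, -1]],
    [[0.165, 0.165, 0], [0, 0, -1]],
    [[0.165, 0.165, 0], [0, 0, -1]],
    [[0.165, 0.165, 0], [0, 0, -1]],
    [[0.165, 0.165, 0], [0, 0, -1]],
    [[0.165, 0.165, 0], [0, 0, -1]],
    [[0.165, 0.165, 0], [0, 0, -1]]
  ]
}}

```text
time_s: 12.33
position: [0.4414, -0.1047, 0.2991]
tool_rot: [[-0.986, 0.169, -0.002], [0.169, 0.986, 0.002], [0.003, 0.002, -1.0]]
ft_force: [0.0, 0.8, -0.1]
grip_width: 0.032
gripper_force: 0.0
```

```bash
python3 - <<'E'
from h import *
s=env.observe();p=np.array(s["position"]);b=p-C;print(s["time_s"],np.round(s["q"],1),"box",b@L,b@F,b[2],s["ft_force"],s["grip_width"])
lid()
Rt=np.c_[-F,L,-Z];chain([(bx(0,-.008,.13),Rt),(bx(0,-.008,.062),Rt)])
E
```

```text
12.3333 [ -28.4    9.5   80.6    0.    90.1 -108.7] box 0.000407272627241699 -0.00037709641001570796 0.29913474020428 [ 6.82075290e-04  8.24099434e-01 -1.35416614e-01] 0.03197532874221227
lid 0.07 86 [-0.09699296  0.11074002] [-0.07371185  0.17330668] slope 70.82831782704908
lid 0.1 81 [-0.09797474  0.10943218] [-0.07239954  0.17292025] slope 70.58031460899409
[0.024, -0.002, 0.564] [0.002, -0.003, -0.001] rows 4.1
[0.0, 0.0, 0.227] [0.0, 0.0, 0.0] rows 1.6
```

Emit:
{"method": "step_arm", "body": {
  "targets": [
    [[0.006, 0, 0.13], [0.002, -0.003, -0.001]],
    [[0.012, -0.001, 0.26], [0.002, -0.003, -0.001]],
    [[0.018, -0.002, 0.39], [0.002, -0.003, -0.001]],
    [[0.024, -0.002, 0.5], [0.002, -0.003, -0.001]],
    [[0.024, -0.002, 0.564], [0.002, -0.003, -0.001]],
    [[0.024, -0.002, 0.564], [0.002, -0.003, -0.001]]
  ]
}}

```text
time_s: 12.88
position: [0.4323, -0.1031, 0.1273]
tool_rot: [[-0.986, 0.167, -0.006], [0.167, 0.986, 0.003], [0.006, 0.002, -1.0]]
ft_force: [-0.0, 0.1, 0.4]
grip_width: 0.0318
gripper_force: 0.0
```

Emit:
{"method": "step_arm", "body": {
  "targets": [
    [[0, 0, 0.04], [0, 0, 0]],
    [[0, 0, 0.08], [0, 0, 0]],
    [[0, 0, 0.12], [0, 0, 0]],
    [[0, 0, 0.16], [0, 0, 0]],
    [[0, 0, 0.2], [0, 0, 0]],
    [[0, 0, 0.227], [0, 0, 0]],
    [[0, 0, 0.227], [0, 0, 0]],
    [[0, 0, 0.227], [0, 0, 0]]
  ]
}}

```text
time_s: 13.55
position: [0.4347, -0.1043, 0.0632]
tool_rot: [[-0.986, 0.166, 0.002], [0.166, 0.986, -0.001], [-0.002, -0.001, -1.0]]
ft_force: [0.5, -0.1, -0.4]
grip_width: 0.0322
gripper_force: 0.0
```

Emit:
{"method": "step_arm", "body": {
  "targets": [
    [[0, 0, 0], [0, 0, 0]],
    [[0, 0, 0], [0, 0, 0]],
    [[0, 0, 0], [0, 0, 0]],
    [[0, 0, 0], [0, 0, 0]],
    [[0, 0, 0], [0, 0, 0]],
    [[0, 0, 0], [0, 0, 0]],
    [[0, 0, 0], [0, 0, 0]],
    [[0, 0, 0], [0, 0, 0]]
  ],
  "jaw": 0,
  "grip_force": 100
}}

```text
time_s: 14.22
position: [0.4348, -0.1041, 0.0637]
tool_rot: [[-0.986, 0.166, 0.003], [0.166, 0.986, -0.002], [-0.003, -0.001, -1.0]]
ft_force: [-1.4, 0.9, 7.4]
grip_width: 0.0117
gripper_force: 98.4
```

```bash
python3 - <<'E'
from h import *
s=env.observe();p=np.array(s["position"]);b=p-C;print(s["time_s"],"box",b@L,b@F,b[2],s["ft_force"],s["grip_width"],s["gripper_force"])
lid();d=cam("wrist");save(d,"pics/w4.png")
E
```

```text
14.2167 box -9.522750276999385e-05 -0.006988908902410735 0.06374649233757877 [-1.43924849  0.94500342  7.40289875] 0.011685049169405378 98.35945385042578
lid 0.07 9 [-0.08985665  0.12561541] [-0.08532689  0.13841277] slope 55.577425599956406
lid 0.1 84 [-0.09817461  0.10912237] [-0.07086798  0.17270303] slope 69.84442776049225
```

View pics/w4.png

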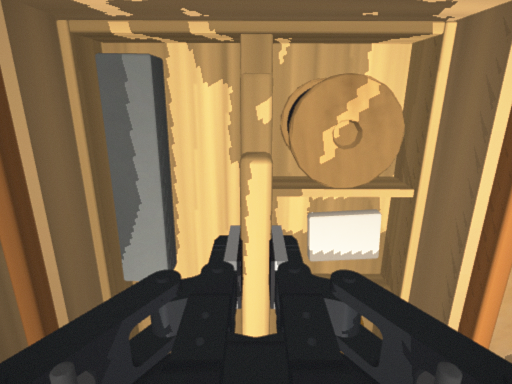

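The pads hold the raised board at (257,250), with the whetstone, spool and chalk in their bays. I'll do a slow first lift and then check for tilt.

Emit:
{"method": "step_arm", "body": {
  "targets": [
    [[0, 0, -0.005], [0, 0, 0]],
    [[0, 0, -0.012], [0, 0, 0]],
    [[0, 0, -0.02], [0, 0, 0]],
    [[0, 0, -0.03], [0, 0, 0]],
    [[0, 0, -0.042], [0, 0, 0]],
    [[0, 0, -0.054], [0, 0, 0]],
    [[0, 0, -0.065], [0, 0, 0]],
    [[0, 0, -0.075], [0, 0, 0]],
    [[0, 0, -0.08], [0, 0, 0]],
    [[0, 0, -0.083], [0, 0, 0]]
  ]
}}

```text
time_s: 15.15
position: [0.4343, -0.104, 0.0877]
tool_rot: [[-0.986, 0.165, 0.001], [0.165, 0.986, -0.001], [-0.001, -0.001, -1.0]]
ft_force: [0.1, 0.4, -5.7]
grip_width: 0.0117
gripper_force: 97.8
```

```bash
cat >> h.py <<'E'
def tilt():
    s=env.observe();p=np.array(s["position"]);b=p-C;print(s["time_s"],"box",np.round([b@L,b@F,b[2]],4),np.round(s["ft_force"],1),np.round(s["wrist_torque"],2),s["grip_width"],s["gripper_force"],"tool z",np.round(np.array(s["tool_rot"])[:,2],3))
    d=cam("wrist");w=cloud(d)-C;x=w@L;y=w@F;z=w[...,2]
    h=b[2]-.0635  # lift so far
    x0=b@L;zz=.064+h   # till wall tops, left and right walls (x +-81), floor
    for n,m in(("right wall",(abs(x-x0+.0815)<.0025)),("left wall",(abs(x-x0-.0815)<.0025)),("near wall",(abs(y-b@F-.008+.1065)<.0025)&(abs(x-x0)<.07)),("floor R",(x-x0<-.012)&(x-x0>-.05)&(y<.0))):
        t=.036+h if n[0]=="f" else zz
        m=m&(abs(z-t)<.012)&(abs(y)<.11)
        q=np.c_[x[m],y[m],z[m]]-[x0,0,t]
        if len(q)>20:
            print(n,len(q),np.round(np.median(q,0),4),"dz/dx,dz/dy",np.round(np.linalg.lstsq(np.c_[q[:,:2],np.ones(len(q))],q[:,2],rcond=None)[0],3))
    return d
E
python3 - <<'E'
from h import *
save(tilt(),"pics/w5.png");lid()
E
```

```text
15.15 box [-0.0001 -0.0075  0.0877] [ 0.1  0.4 -5.7] [ 0.06 -0.04 -0.04] 0.01169761194749134 97.75113647202602 tool z [ 0.001 -0.001 -1.   ]
right wall 4047 [-0.0801 -0.056  -0.0011] dz/dx,dz/dy [-1.199  0.002 -0.099]
left wall 4419 [ 0.0799 -0.0494 -0.0009] dz/dx,dz/dy [ 1.34  -0.005 -0.111]
near wall 4397 [ 0.005  -0.1056 -0.0006] dz/dx,dz/dy [-0.005 -0.42  -0.045]
floor R 13652 [-0.032  -0.0594 -0.0004] dz/dx,dz/dy [-0.071 -0.005 -0.002]
lid 0.07 38 [-0.09019571  0.12546365] [-0.07311049  0.17402706] slope 70.1207251612853
lid 0.1 77 [-0.09677735  0.10905398] [-0.07407187  0.17330094] slope 70.40953166144554
```

Emit:
{"method": "step_arm", "body": {
  "targets": [
    [[0, 0, -0.008], [0, 0, 0]],
    [[0, 0.001, -0.022], [0, 0, 0]],
    [[0, 0.002, -0.04], [0, 0, 0]],
    [[0, 0.003, -0.06], [0, 0, 0]],
    [[0, 0.004, -0.08], [0, 0, 0]],
    [[0, 0.005, -0.1], [0, 0, 0]],
    [[0, 0.006, -0.12], [0, 0, 0]],
    [[0, 0.006, -0.138], [0, 0, 0]],
    [[0, 0.006, -0.15], [0, 0, 0]],
    [[0, 0.006, -0.157], [0, 0, 0]]
  ]
}}

```text
time_s: 16.08
position: [0.4347, -0.1022, 0.1351]
tool_rot: [[-0.986, 0.165, 0.002], [0.165, 0.986, -0.001], [-0.002, -0.001, -1.0]]
ft_force: [0.5, -0.3, -5.5]
grip_width: 0.0117
gripper_force: 97.8
```

Emit:
{"method": "step_arm", "body": {
  "targets": [
    [[0, 0.004, -0.004], [0, 0, 0]],
    [[0, 0.012, -0.01], [0, 0, 0]],
    [[0, 0.023, -0.022], [0, 0, 0]],
    [[0, 0.036, -0.04], [0, 0, 0]],
    [[0, 0.049, -0.06], [0, 0, 0]],
    [[0, 0.062, -0.082], [0, 0, 0]],
    [[0, 0.075, -0.104], [0, 0, 0]],
    [[0, 0.086, -0.125], [0, 0, 0]],
    [[0, 0.094, -0.14], [0, 0, 0]],
    [[0, 0.1, -0.15], [0, 0, 0]]
  ]
}}

```text
time_s: 16.92
position: [0.4396, -0.0722, 0.1803]
tool_rot: [[-0.986, 0.165, 0.002], [0.165, 0.986, -0.001], [-0.002, -0.001, -1.0]]
ft_force: [-0.1, -0.2, -5.4]
grip_width: 0.0118
gripper_force: 97.8
```

```bash
python3 - <<'E'
from h import *
tilt();lid()
E
```

```text
16.9167 box [ 0.0322 -0.0076  0.1803] [-0.1 -0.2 -5.4] [ 0.05 -0.09  0.03] 0.011816267519074117 97.81690618190062 tool z [ 0.002 -0.001 -1.   ]
right wall 4082 [-0.0801 -0.056  -0.0011] dz/dx,dz/dy [-1.235  0.003 -0.102]
left wall 4321 [ 0.0799 -0.0489 -0.0008] dz/dx,dz/dy [ 1.335 -0.006 -0.11 ]
near wall 4460 [ 0.005  -0.1057 -0.0006] dz/dx,dz/dy [-0.006 -0.461 -0.05 ]
floor R 13649 [-0.032  -0.0594 -0.0004] dz/dx,dz/dy [-0.07  -0.004 -0.002]
lid 0.07 16 [-0.05055026  0.17056299] [-0.04456773  0.17969153] slope -32.20272545339006
lid 0.1 51 [-0.08311914  0.16059179] [-0.03064848  0.18151199] slope -1.020076884488872
```

Emit:
{"method": "step_arm", "body": {
  "targets": [
    [[0, 0, -0.006], [0, 0, 0]],
    [[0, 0, -0.02], [0, 0, 0]],
    [[0, 0, -0.042], [0, 0, 0]],
    [[0, 0, -0.068], [0, 0, 0]],
    [[0, 0, -0.094], [0, 0, 0]],
    [[0, 0, -0.12], [0, 0, 0]],
    [[0, 0, -0.142], [0, 0, 0]],
    [[0, 0, -0.158], [0, 0, 0]],
    [[0, 0, -0.167], [0, 0, 0]],
    [[0, 0, -0.17], [0, 0, 0]]
  ]
}}

```text
time_s: 17.85
position: [0.4395, -0.0725, 0.231]
tool_rot: [[-0.986, 0.165, 0.002], [0.165, 0.986, -0.001], [-0.002, -0.001, -1.0]]
ft_force: [0.5, 0.1, -6.3]
grip_width: 0.0115
gripper_force: 97.8
```

Emit:
{"method": "step_arm", "body": {
  "targets": [
    [[0, 0, 0], [0, 0, 0]],
    [[0, 0, 0], [0, 0, 0]],
    [[0, 0, 0], [0, 0, 0]],
    [[0, 0, 0], [0, 0, 0]],
    [[0, 0, 0], [0, 0, 0]],
    [[0, 0, 0], [0, 0, 0]],
    [[0, 0, 0], [0, 0, 0]],
    [[0, 0, 0], [0, 0, 0]],
    [[0, 0, 0], [0, 0, 0]],
    [[0, 0, 0], [0, 0, 0]]
  ]
}}

```text
time_s: 18.68
position: [0.4394, -0.0725, 0.2306]
tool_rot: [[-0.986, 0.165, 0.001], [0.165, 0.986, -0.001], [-0.001, -0.001, -1.0]]
ft_force: [-0.4, 0.0, -5.4]
grip_width: 0.0116
gripper_force: 97.8
```

```bash
python3 - <<'E'
from h import *
d=tilt();a=lid();cv2.imwrite("pics/end.png",np.hstack([a["img"],d["img"]])[:,:,::-1][::1,::1]);i=cv2.imread("pics/end.png");cv2.imwrite("pics/end.png",cv2.resize(i,(800,300)))
E
```

```text
18.6833 box [ 0.0318 -0.0078  0.2306] [-0.4  0.  -5.4] [ 0.09 -0.07  0.07] 0.011632570497264823 97.82684116624296 tool z [ 0.001 -0.001 -1.   ]
right wall 3919 [-0.0801 -0.0545 -0.001 ] dz/dx,dz/dy [-1.196  0.002 -0.099]
left wall 4482 [ 0.0798 -0.0492 -0.0009] dz/dx,dz/dy [ 1.397 -0.006 -0.115]
near wall 4513 [ 0.005  -0.1058 -0.0005] dz/dx,dz/dy [-0.005 -0.497 -0.054]
floor R 13684 [-0.032  -0.0596 -0.0004] dz/dx,dz/dy [-0.069 -0.005 -0.002]
lid 0.07 15 [-0.05151039  0.224106  ] [-0.04176373  0.23160431] slope 11.311309022427775
lid 0.1 31 [-0.04892321  0.2173278 ] [-0.0308742   0.23204888] slope -14.331407362439686
```

View pics/end.png

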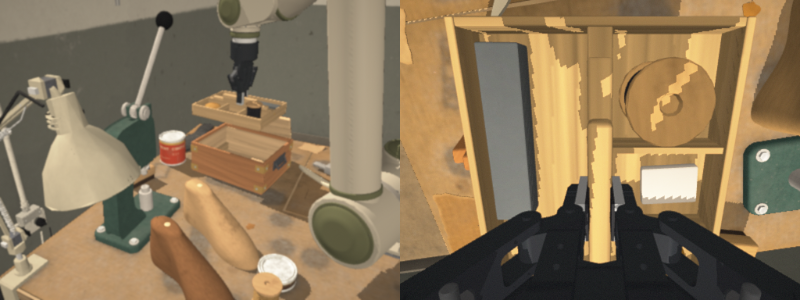

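The till hangs level over the box (scene, (240,110)). The lid's top edge still shows behind the rim near (275,125), and its pull is at (458,155) in the wrist view. Handing in.

```bash
python3 -c "
from h import *
print(close_job())"
```

```text
the job is handed in; nothing more can be done
None
```

I've handed the job in, with no verdict returned: the lid leans at about 70° against the right-hand side of the box, let go, and the gripper holds the loaded till level and steady about 10 cm above the rim, 3 cm left of centre to clear the lid.

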